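Turn the treat ladder over into the puzzle box

TASK

The ladder segment lies on the ledge with its two treat wells facing down. Turn it over and lay it flat inside the blue puzzle box with the wells facing up, then swing the box's door fully shut over it. Leave everything else on the ledge where it stands.

Things in the scene. Friction and masses are not known exactly. Their poses are not given: they have to be found in the camera images.
- ladder: flat wooden ladder segment 180 mm long (x), 64 wide (y), 24 thick (z), 0.15-0.26 kg; origin at its very centre. Rails 10 mm wide along both sides (44 mm free between). The middle 74 mm is closed by a plank; its +z side has two round treat wells 34 mm across, not above the rails, its -z side is plain. Each end is open, crossed by one rung. Starts wells down (z axis down)
- rung_a_mid (a point): middle of the rung at the ladder's +x end, 76 mm from its centre, at mid thickness: round dowel 14 mm in diameter along the ladder's y, 43 mm long, free to turn on its axis, so a ladder held by it swings under it. Rails end 14 mm beyond it; the plank's edge is 39 mm inwards of it
- rung_b_mid (a point): the same for the equal rung at the ladder's -x end
- box: blue plastic puzzle box lying on its back, open side up, fixed to the ledge: 224 mm long (x), 130 wide (y), 42 high; walls and floor 5 mm (inside 214 x 120, 37 deep). Origin at the centre of its underside, z up. Its swing door is hinged along the top of the long +y wall
- door (a joint): angle of the swing door, rad: 0 shut flat on the box, 1.57 upright, 1.75 to 1.98 at the start, leaning back outwards (stop at 2.0). The door is a 224 x 130 x 6 mm frame with two openings and a 14 mm tab on its free edge; a stiff hinge keeps it where it is left, about 1 N at its edge moves it
- door_edge (a point): point on the door's outer face in the middle of its free-edge bar (22 mm wide), 119 mm from the hinge. Shut, it is the top face, 48 mm above the ledge
- door_hinge (a point): middle of the door's hinge line, on the box's +y edge 42 mm above the ledge; the line runs along the box's x
- ring: flat yellow acrylic ring lying down, 76 mm outside, 56 mm inside, 10 mm high; origin at the centre of its underside. Bystander
- katori: small stainless bowl, 80 mm across, 38 mm high; origin at the centre of its underside. Bystander
- skewer_holder: stainless skewer holder: 90 mm round foot with a thin upright rod and loop, 167 mm high; origin at the centre of its underside. Bystander
- jar: empty glass jar with twist cap, 76 mm across, 115 mm high; origin at the centre of its underside. Bystander
- tin: plain metal tin, 72 mm across, 100 mm high; origin at the centre of its underside. Bystander
- tumbler: stainless tumbler, 72 mm across, 100 mm high; origin at the centre of its underside. Bystander
- spatula: wooden spatula lying flat, 200 mm long; origin on its underside. Bystander
Things that resemble listed ones, but are neither listed nor needed, are in the scene too. Leave any pink look-alike of the ladder alone.

How it is judged:
By the outcome, as a careful person would: the job done as asked, in the order asked, and still so for the second after the job is handed in, with the robot touching nothing.
It also fails if it takes over 62 s, if anything falls off the work surface, if the arm or the gripper's body presses on something with over 40 N, if the wrist force passes 120 N, or if a joint passes its speed limit or range.

ROBOT

A 7-joint arm with a two-finger parallel gripper is mounted at the origin on the work surface. World frame = base frame: x ahead of the robot, y to its left, z up, the work surface at z = 0. Lengths are in m, angles in rad, forces in N, time in s.
With the tool pointing down it reaches from about 0.425 to 0.95 m from the base axis. Payload 4.7 kg.
Tool frame: the origin (TCP) lies between the finger pads; the fingertips stand 25 mm ahead of it and the grasp point (between the pads) lies 6 mm ahead of it; z points along the fingers, y is the line along which they close (so a half turn about z gives the same grasp; the last joint's range is limited). The gripper opens to 85 mm and grips with 20 to 120 N. Pads are 22 mm wide; open, the fingers measure 114 mm over their backs; the gripper's body (76 mm by 85 mm) begins 54 mm behind the grasp point. The pads swing forward as they close: fully open they stand 13 mm farther back than shut.
Start: joints at [-1.19, 0.469, -0.049, 1.532, 0.024, 1.141, -0.082], TCP at [0.269, 0.619, 0.228] pointing down, gripper open.
Joint ranges: [-2.59, 2.59], [-0.33, 1.99], [-1.39, 1.29], [0.1, 2.45], [-1.04, 4.18], [0.21, 1.99], [-2.66, 2.66]. Speed limits (rad/s): [2.57, 2.57, 3.14, 3.14, 3.14, 3.14, 3.14].

INTERFACE

Orientations are given as a 3x3 rotation matrix whose columns are the frame's x, y, z axes.
In Python, from rig import * gives the robot as it stands. Calls block until the motion is done:
- movep(position, orientation): joint-space move of the TCP to a pose.
- move_l(position, attitude=None, feed=0.15, until_force=None): straight line of the TCP; attitude=None keeps the orientation; feed is the mean speed in m/s. With until_force (N) it stops when the force on the tool has changed by that much, and returns True; else False.
- move_joints(angles): joint-space move.
- command_gripper(opening, newtons=None): finger opening in m; newtons is the grip in N (None keeps the last); returns when the fingers have stopped.
- sleep(seconds).
- inverse_kinematics(position, orientation): joint angles nearest the present ones, or None.
- sense(): the state.
- camera(name): name is "scene" or "top"; returns (picture, depth): 420x560x3 uint8, red, green, blue; 420x560 float32, m along the optical axis (not along the pixel's ray), 0 where there is no reading.
- camera_params(name): a dict with "K" (3x3 intrinsics, pixels), "position" and "rotation" of the camera in the world. Camera axes: x right, y down, z forward; pixel columns grow to the right and rows downward; lengths in m; the calibration is good to about 2 mm. A picture is of the moment at which its call begins. camera_params takes no time and is no camera call.
A pose or a line that the arm cannot do raises Unreachable and nothing moves.
- finish_job(): hands the job in; it is judged then, once.
The state is a dict: "time_s": time; "joint_pos": joint angles; "qd": joint speeds; "joint_efforts": joint torques, N m; "position": TCP position; "tcp_rot": TCP orientation; "wrist_force": force on the tool from outside, world axes, zero at the start; "ft_torque": the same for the moment, N m; "finger_gap": finger opening in m; "gripper_force": force on a finger pad.
Only numpy, scipy, OpenCV 4.12 (cv2) and the standard library are available. Lean on these libraries where they do the work, as an engineer would, in place of code of your own. Each camera call takes 0.05 s, during which the arm holds its last target. There are 200 camera calls.

## Working session

There is one attempt and no reset: what is moved stays moved. The work goes in short steps, each a Python script; the robot and the scene stay as the last script left them, time stands still between calls to the robot, and variables do not carry over. Pictures are saved under pics/ and viewed, at most 10 in all, crops included, and the job is handed in when it is done.

```bash
ls; mkdir -p pics
python3 - <<'E'
from rig import *
import cv2,numpy as np
for n in("scene","top"):
    p,d=camera(n); cv2.imwrite(f"pics/{n}0.png",p[:,:,::-1]); np.savez(f"{n}0.npz",p=p,d=d)
    c=camera_params(n); print(n,c["K"],c["position"],c["rotation"])
s=sense();print(s["time_s"],s["position"],s["tcp_rot"],s["finger_gap"])
E
```

```text
pics
scene [[481.57689318   0.         276.23695916]
 [  0.         481.57689318 207.66538953]
 [  0.           0.           1.        ]] [1.29588224 0.40127908 0.67943688] [[-0.54803804  0.45678117 -0.70071768]
 [ 0.83633954  0.28541669 -0.46805286]
 [-0.01380121 -0.84254868 -0.53844336]]
top [[403.61129287   0.         275.49370608]
 [  0.         403.61129287 211.76393879]
 [  0.           0.           1.        ]] [ 0.39549631 -0.10378747  0.97463289] [[-0.02872983 -0.99047226  0.13468219]
 [-0.99943488  0.03081568  0.01342783]
 [-0.01745022 -0.1342203  -0.99079786]]
0.1 [0.26870871 0.61864714 0.22715984] [[-9.17218103e-01  3.98384921e-01 -6.36588850e-04]
 [ 3.98385425e-01  9.17216667e-01 -1.62478403e-03]
 [-6.33995539e-05 -1.74388904e-03 -9.99998477e-01]] 0.08560126985478235
```

View pics/scene0.png

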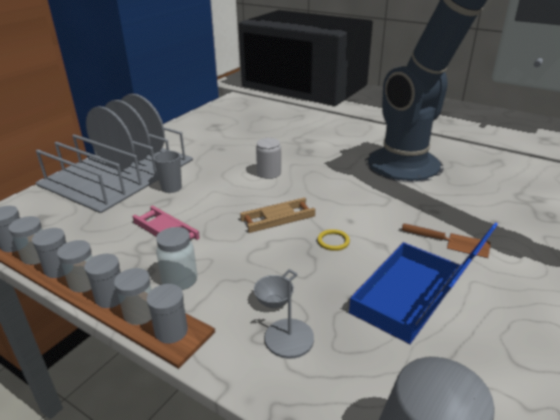

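View pics/top0.png

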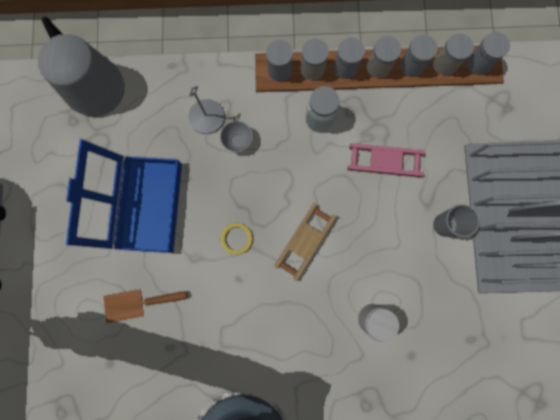

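The top view shows the ladder around (306,242), with open ends at about (322,216) and (291,266). The box is at (149,204) with its door leaning out to the left at (93,195), and the pink decoy is at (386,160). The scene view agrees: ladder at (278,214), box at (405,290), nothing tall between them. Next I measure from both views.

```bash
cat > meas.py <<'E'
import numpy as np,cv2
from rig import camera_params
def cloud(n,p,d):
    c=camera_params(n);K=np.array(c["K"]);v,u=np.mgrid[:420,:560]
    r=np.stack([(u-K[0,2])/K[0,0]*d,(v-K[1,2])/K[1,1]*d,d],-1)
    return r@np.array(c["rotation"]).T+np.array(c["position"])
def box2(pts):
    r=cv2.minAreaRect((pts[:,:2]*1000).astype(np.float32)); return r
E
python3 - <<'E'
from meas import *
for n in("scene","top"):
    f=np.load(n+"0.npz");p,d=f["p"],f["d"];W=cloud(n,p,d)
    h=cv2.cvtColor(p,cv2.COLOR_RGB2HSV);X,Y,Z=W[...,0],W[...,1],W[...,2]
    tab=(d>0)&(abs(X-.55)<.2)&(abs(Y)<.25);print(n,"table z",np.median(Z[tab]))
    wood=(d>0)&(h[...,0]<22)&(h[...,1]>75)&(X>.3)&(X<.65)&(Y>-.35)&(Y<0)&(Z>.008)&(Z<.05)
    k,l,st,_=cv2.connectedComponentsWithStats(cv2.morphologyEx(wood.astype(np.uint8),cv2.MORPH_CLOSE,np.ones((5,5))))
    i=1+np.argmax(st[1:,4]);m=wood&(l==i);P=W[m];print(" ladder",m.sum(),box2(P),"z pct",np.percentile(P[:,2],[5,50,90,99]))
    T=P[P[:,2]>.018];print("  top only",box2(T),len(T))
    bl=(d>0)&(h[...,0]>105)&(h[...,0]<125)&(h[...,1]>150)&(X>.3)&(X<.8)&(Y>0.05)&(Y<.6);B=W[bl]
    print(" blue",len(B),B.min(0),B.max(0))
    R=B[(B[:,2]>.035)&(B[:,2]<.046)];print("  rim",len(R),box2(R))
    F=B[(B[:,2]<.012)];print("  floor",len(F),box2(F) if len(F) else 0, np.median(F[:,2]) if len(F) else 0)
    D=B[B[:,2]>.06];c=D.mean(0);u,s,v=np.linalg.svd(D-c,full_matrices=False);print("  door",len(D),c,v.round(3),D[:,2].max(),s)
    hi=D[D[:,2]>D[:,2].max()-.02];print("  door top",hi.mean(0),hi.min(0),hi.max(0))
E
```

```text
scene table z 0.0011847554423830564
 ladder 1101 ((456.4924011230469, -157.26535034179688), (65.99893951416016, 175.42323303222656), 55.35368347167969) z pct [0.00977646 0.02174113 0.02517623 0.02681583]
  top only ((456.28173828125, -157.52569580078125), (65.41588592529297, 175.41441345214844), 55.4337043762207) 746
 blue 6231 [ 4.33560677e-01  1.39986655e-01 -8.75438979e-06] [0.67375269 0.3328422  0.17914037]
  rim 672 ((553.1541748046875, 217.25054931640625), (135.060546875, 224.4873809814453), 84.4249267578125)
  floor 3594 ((551.0953979492188, 214.23983764648438), (127.41363525390625, 225.76119995117188), 84.27444458007812) 0.005646762323642751
  door 465 [0.6053498  0.3069771  0.13726852] [[ 0.934 -0.19  -0.304]
 [-0.347 -0.272 -0.897]
 [-0.088 -0.943  0.32 ]] 0.1791403684773406 [1.47106707 0.74315382 0.03269832]
  door top [0.57468782 0.32027149 0.16743913] [0.45544542 0.30655921 0.15951488] [0.67328018 0.3328422  0.17914037]
top table z 0.001199674771629744
 ladder 1289 ((452.8291320800781, -158.52609252929688), (61.80209732055664, 174.40615844726562), 56.019126892089844) z pct [0.01775268 0.02352332 0.02598616 0.0278726 ]
  top only ((452.8291320800781, -158.52609252929688), (61.80209732055664, 174.40615844726562), 56.019126892089844) 1218
 blue 6948 [ 0.43850795  0.13837969 -0.00056547] [0.66898818 0.33190374 0.17931061]
  rim 554 ((551.5755615234375, 212.287841796875), (129.74533081054688, 218.23614501953125), 84.7321548461914)
  floor 3978 ((553.72607421875, 211.74688720703125), (127.15105438232422, 213.95628356933594), 84.63475799560547) 0.005679744853748281
  door 1426 [0.55922606 0.3110058  0.13898401] [[-0.995  0.095  0.004]
 [ 0.034  0.321  0.946]
 [-0.089 -0.942  0.323]] 0.17931061264760195 [2.58100181 1.29125788 0.04515572]
  door top [0.56063057 0.3199842  0.16579315] [0.45482556 0.30691871 0.15938368] [0.66898818 0.33190374 0.17931061]
```

```bash
cat > h.py <<'E'
from rig import *
from meas import *
def down(a):  # tool down, y axis along the horizontal unit vector a
    y=np.array([a[0],a[1],0.]);y/=np.linalg.norm(y);z=np.array([0,0,-1.]);return np.column_stack([np.cross(y,z),y,z])
LC=np.array([.4547,-.1579]);t=np.radians(-34.3);DL=np.array([np.cos(t),np.sin(t)])
BC=np.array([.5525,.213]);t=np.radians(-5.45);BX=np.array([np.cos(t),np.sin(t)]);BY=np.array([-BX[1],BX[0]])
def bp(x,y,z): return [*(BC+x*BX+y*BY),z]
def snap(n,f,crop=None):
    p,d=camera(n);np.savez(f+".npz",p=p,d=d);cv2.imwrite(f"pics/{f}.png",p[:,:,::-1])
E
python3 - <<'E'
from h import *
r=LC+.076*DL;print(r)
for s in(1,-1):
    print(s,[None if q is None else np.round(q,2) for q in(inverse_kinematics([*r,.029],down(s*DL)),inverse_kinematics([*r,.27],down(s*DL)),inverse_kinematics(bp(.088,0,.29),down(s*BX)),inverse_kinematics(bp(-.078,0,.034),down(s*BX)))])
E
```

```text
[ 0.51748347 -0.20072798]
1 [array([-0.29,  0.67,  0.8 ,  2.02, -0.71,  0.75,  0.35]), array([-0.44,  0.32,  0.94,  1.81, -0.28,  1.16, -0.01]), array([-0.64,  0.44,  0.39,  1.48, -0.17,  1.26, -0.33]), array([-0.74,  0.5 ,  0.29,  2.07, -0.24,  0.61, -0.38])]
-1 [array([ 1.01,  0.77, -1.  ,  1.95,  0.84,  0.91,  2.11]), array([ 1.15,  0.47, -1.17,  1.72,  0.46,  1.25,  2.42]), array([-0.23,  0.43, -0.21,  1.45,  0.09,  1.27,  2.6 ]), array([-0.27,  0.5 , -0.3 ,  2.04,  0.25,  0.63,  2.3 ])]
```

Run:
```python
from h import *
r=LC+.076*DL;R=down(DL)
p=np.array(sense()["position"]);move_l([p[0],p[1],.33],feed=.3)
movep([*r,.25],R);command_gripper(.032,50)
move_l([*r,.06],R,feed=.2)
hit=move_l([*r,.029],R,feed=.05,until_force=6);s=sense();print(hit,s["position"],s["wrist_force"],s["time_s"])
if not hit or s["position"][2]<.034:
    command_gripper(0,60);s=sense();print(s["finger_gap"],s["gripper_force"],s["wrist_force"])
    if .010<s["finger_gap"]<.018:
        move_l([*r,.10],R,feed=.08);move_l([*r,.30],R,feed=.1);s=sense();print(s["finger_gap"],s["wrist_force"],s["time_s"])
snap("scene","s1")
```

```text
False [ 0.51753613 -0.20094283  0.02901323] [-0.19057634  0.66370157  0.03863525] 6.0333
-0.00024210858635416414 0.0 [-0.50459139 -0.78386285 -0.28429474]
```

View pics/s1.png

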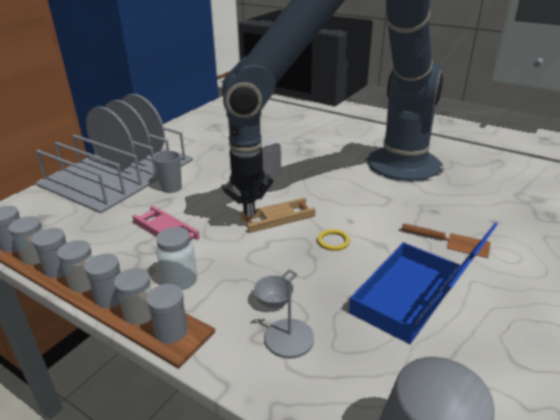

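Run:
```python
import numpy as np,cv2
from rig import sense
p=np.load("s1.npz")["p"][:,:,::-1][160:250,210:330];cv2.imwrite("pics/s1c.png",cv2.resize(p,(780,585),interpolation=cv2.INTER_CUBIC))
s=sense();print(s["position"],s["finger_gap"])
```

```text
[ 0.51752171 -0.20073339  0.0290902 ] 6.187391505286193e-05
```

View pics/s1c.png

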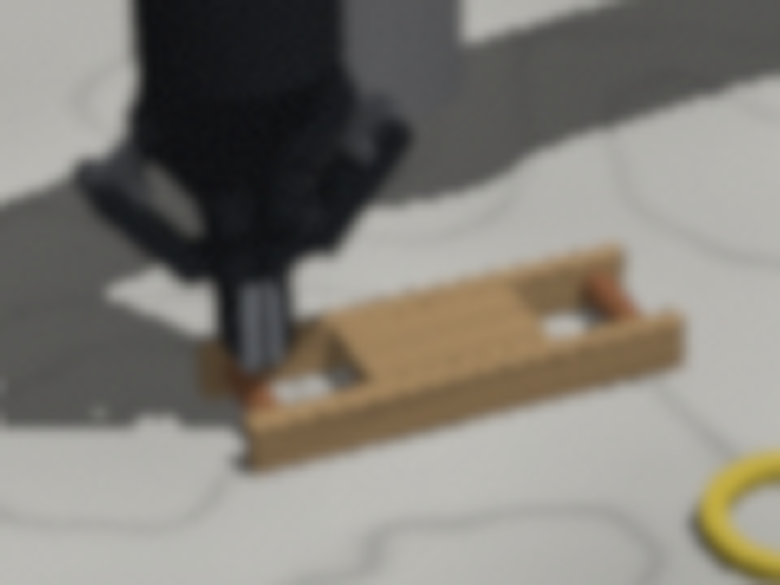

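Run:
```python
from h import *
f=np.load("s1.npz");W=cloud("scene",f["p"],f["d"])
for v in range(206,226):print(v,[tuple((W[v,u]*1000).round().astype(int)) for u in(246,249,252)],f["p"][v,249])
r=LC+.076*DL
c=camera_params("scene")
def px(P):
    q=np.array(c["rotation"]).T@(np.array(P)-c["position"]);q=np.array(c["K"])@q;return (q[:2]/q[2]).round(1)
print("rung centre",px([*r,.012]),"tcp",px([*r,.029]),"tip",px([*r,.004]), px([*(LC-.076*DL),.012]))
```

```text
206 [(np.int64(529), np.int64(-198), np.int64(65)), (np.int64(521), np.int64(-195), np.int64(62)), (np.int64(519), np.int64(-187), np.int64(64))] [83 85 89]
207 [(np.int64(525), np.int64(-201), np.int64(59)), (np.int64(524), np.int64(-192), np.int64(62)), (np.int64(518), np.int64(-188), np.int64(60))] [82 85 89]
208 [(np.int64(527), np.int64(-200), np.int64(58)), (np.int64(524), np.int64(-193), np.int64(59)), (np.int64(518), np.int64(-188), np.int64(57))] [83 85 89]
209 [(np.int64(529), np.int64(-198), np.int64(57)), (np.int64(525), np.int64(-192), np.int64(56)), (np.int64(517), np.int64(-189), np.int64(53))] [82 84 88]
210 [(np.int64(527), np.int64(-200), np.int64(52)), (np.int64(524), np.int64(-193), np.int64(53)), (np.int64(519), np.int64(-188), np.int64(52))] [81 83 88]
211 [(np.int64(528), np.int64(-200), np.int64(50)), (np.int64(528), np.int64(-190), np.int64(53)), (np.int64(518), np.int64(-189), np.int64(48))] [82 84 88]
212 [(np.int64(528), np.int64(-199), np.int64(47)), (np.int64(524), np.int64(-193), np.int64(47)), (np.int64(518), np.int64(-189), np.int64(45))] [81 83 87]
2
[... 1426 characters left out ...]
t64(508), np.int64(-217), np.int64(0)), (np.int64(524), np.int64(-195), np.int64(17)), (np.int64(529), np.int64(-182), np.int64(25))] [126  91  64]
223 [(np.int64(514), np.int64(-212), np.int64(2)), (np.int64(533), np.int64(-188), np.int64(22)), (np.int64(531), np.int64(-180), np.int64(24))] [140 110  78]
224 [(np.int64(514), np.int64(-212), np.int64(0)), (np.int64(539), np.int64(-184), np.int64(24)), (np.int64(536), np.int64(-177), np.int64(25))] [150 122  87]
225 [(np.int64(518), np.int64(-210), np.int64(0)), (np.int64(541), np.int64(-183), np.int64(23)), (np.int64(538), np.int64(-176), np.int64(23))] [144 119  85]
rung centre [248.8 221.9] tcp [248.5 216.1] tip [248.9 224.5] [304.6 208.5]
```

The fingers closed on air. Scene-view depth puts the fingertips (crop (262,365)) at z≈0.036, above the rung, although the TCP reads 0.029. That means the tips don't reach as far ahead as stated. I'll open and feel for the ledge to calibrate the real tip height.

Run:
```python
from h import *
r=LC+.076*DL;R=down(DL)
command_gripper(.032,50)
hit=move_l([*r,-.012],R,feed=.03,until_force=5);s=sense();print(hit,s["position"],s["wrist_force"],s["finger_gap"],s["time_s"])
snap("scene","s2")
W=cloud("scene",*[np.load("s2.npz")[k] for k in"pd"])
p=np.load("s2.npz")["p"][:,:,::-1][160:250,210:330];cv2.imwrite("pics/s2c.png",cv2.resize(p,(780,585),interpolation=cv2.INTER_CUBIC))
```

```text
True [ 0.51741824 -0.20070289 -0.00371148] [-1.06004255  0.03458614  5.67042753] 0.03242129128939704 7.9083
```

View pics/s2c.png

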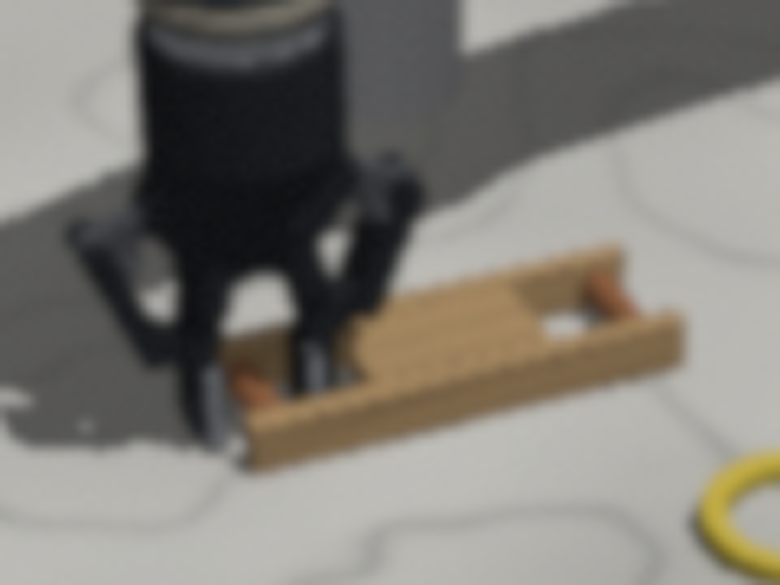

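The fingers now straddle the rung (at crop (255,388)), with the tips on the ledge around (215,445). So the tips really sit about 4 mm behind the reported TCP height. I'll use that offset from here on.

Run:
```python
from h import *
r=LC+.076*DL;R=down(DL)
move_l([*r,.001],R,feed=.05)
command_gripper(0,60);s=sense();print(s["finger_gap"],s["gripper_force"],s["wrist_force"])
if .009<s["finger_gap"]<.019:
    move_l([*r,.08],R,feed=.08);move_l([*r,.27],R,feed=.1);s=sense();print(s["finger_gap"],s["wrist_force"],s["time_s"])
snap("scene","s3")
p=np.load("s3.npz")["p"][:,:,::-1][100:280,170:410];cv2.imwrite("pics/s3c.png",cv2.resize(p,(800,600),interpolation=cv2.INTER_CUBIC))
```

```text
0.011430427515227088 58.676902055740356 [-1.04482124  0.67875873  3.08803647]
0.01153827261920596 [-0.1792364   0.1881146  -2.07760854] 11.7167
```

View pics/s3c.png

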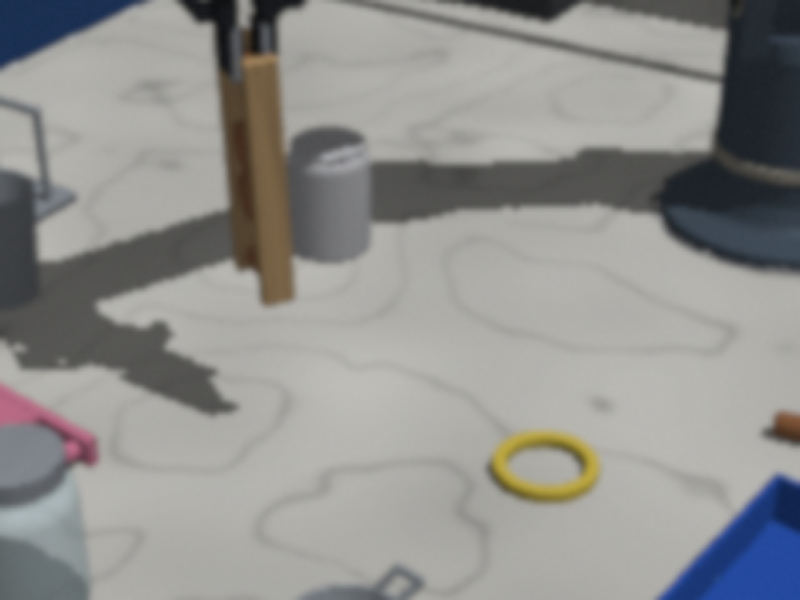

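The ladder hangs plumb from its rung (crop (255,60) to (275,300)), and the wells face outwards to the left, as wanted. Next I measure its height in the grip.

Run:
```python
from h import *
p,d=[np.load("s3.npz")[k] for k in"pd"];W=cloud("scene",p,d);h=cv2.cvtColor(p,cv2.COLOR_RGB2HSV)
m=(d>0)&(h[...,0]<22)&(h[...,1]>75)&(abs(W[...,0]-.517)<.07)&(abs(W[...,1]+.2)<.07)&(W[...,2]>.03)
P=W[m];print(len(P),np.percentile(P[:,2],[0,1,50,99,100]))
for a,b in((.06,.11),(.11,.17),(.17,.23),(.23,.29)):
    Q=P[(P[:,2]>a)&(P[:,2]<b)];o=Q[:,:2]-np.array(sense()["position"][:2]);print(a,np.median(o@DL),np.median(o@[-DL[1],DL[0]]),len(Q))
```

```text
1079 [0.11931266 0.12255539 0.20936702 0.29489863 0.2968046 ]
0.06 nan nan 0
0.11 -0.0006569794827339701 0.028069928076199367 282
0.17 0.0015907368921779929 0.028219294771285302 393
0.23 0.0012861143304365602 0.0287080751663445 362
  return _methods._mean(a, axis=axis, dtype=dtype,
  ret = ret.dtype.type(ret / rcount)
```

Run:
```python
from h import *
R=down(BX)
move_l(bp(.086,0,.27),R,feed=.12);sleep(.8)
for n in("scene","top"):
    snap(n,n+"4");p,d=[np.load(n+"4.npz")[k] for k in"pd"];W=cloud(n,p,d);h=cv2.cvtColor(p,cv2.COLOR_RGB2HSV)
    m=(d>0)&(h[...,0]<22)&(h[...,1]>75)&(abs(W[...,0]-.638)<.09)&(abs(W[...,1]-.205)<.08)&(W[...,2]>.06)
    P=W[m]; o=P[:,:2]-BC
    for a,b in((.06,.17),(.17,.23),(.23,.32)):
        k=(P[:,2]>a)&(P[:,2]<b)
        if k.sum()>5:print(n,a,k.sum(),np.percentile(o[k]@BX,[2,50,98]).round(4),np.percentile(o[k]@BY,[2,50,98]).round(4),P[k,2].min(),P[k,2].max())
s=sense();print(s["finger_gap"],s["wrist_force"],s["time_s"],s["joint_pos"])
```

```text
scene 0.06 419 [0.0814 0.0913 0.0972] [-0.029   0.0009  0.0311] 0.119817722173438 0.16997940398466982
scene 0.17 1116 [0.0777 0.0883 0.0972] [-0.0287 -0.0011  0.031 ] 0.1700515753190306 0.22999678452218908
scene 0.23 876 [0.0783 0.0923 0.0981] [-0.0295  0.0064  0.0311] 0.23015051744739012 0.296556050772036
top 0.06 151 [0.0735 0.0798 0.0906] [-0.0332 -0.0137  0.0248] 0.1219898596104706 0.16982721007620327
top 0.17 336 [0.074  0.0755 0.0918] [-0.033  -0.0141  0.0243] 0.17040373250431695 0.2299271265658136
top 0.23 494 [0.0742 0.0813 0.0932] [-0.0329 -0.0201  0.0214] 0.23002582185015874 0.3198875467807991
0.011401384440519979 [ 0.31386686 -0.0097872  -1.89794335] 16.3417 [-0.85866499  0.50235149  0.73023787  1.52649935 -0.34582489  1.24555297
 -0.1737931 ]
```

Run:
```python
from h import *
R=down(BX)
move_l(bp(.086,0,.17),R,feed=.12)
hit=move_l(bp(.086,0,.148),R,feed=.03,until_force=1.5);s=sense();z0=s["position"][2];print(hit,z0,s["wrist_force"])
off=.171-z0 if hit else .0145
off=np.clip(off,.010,.018);print("off",off)
for a in np.linspace(85.9,175.9,16)[1:]:
    cx=.074+.018*np.clip((a-110)/66,0,1);t=np.radians(a)
    hit=move_l(bp(cx+.1664*np.cos(t),0,.005+.1664*np.sin(t)-off),R,feed=.08,until_force=15)
    if hit:print("hit",a,sense()["wrist_force"]);break
s=sense();print(s["position"],s["finger_gap"],s["wrist_force"],s["time_s"])
snap("scene","s5")
p=np.load("s5.npz")["p"][:,:,::-1][200:350,320:520];cv2.imwrite("pics/s5c.png",cv2.resize(p,(800,600),interpolation=cv2.INTER_CUBIC))
```

```text
True 0.16010779958479307 [-1.13019913  0.1175771   4.77695866]
off 0.010892200415206943
hit 175.9 [-1.49173568  0.23374228  8.87176706]
[0.47962707 0.22032065 0.00594179] 0.011613808750263263 [-1.49173568  0.23374228  8.87176706] 23.0917
```

View pics/s5c.png

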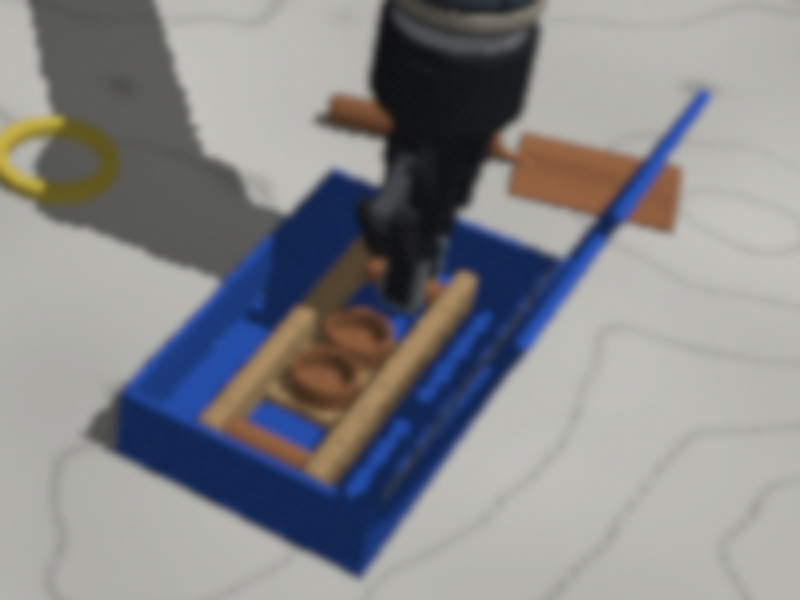

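The ladder lies flat in the box with both wells up (crop (355,330) and (320,375)). Its rung is still between the fingers and the door stands untouched on the right. Next I release, check, and swing the door.

Run:
```python
from h import *
R=down(BX);c=sense()["position"]
command_gripper(.025,30);print(sense()["finger_gap"])
move_l([c[0],c[1],.06],feed=.06);move_l([c[0],c[1],.30],feed=.25)
command_gripper(0,30)
snap("top","t6");p,d=[np.load("t6.npz")[k] for k in"pd"];W=cloud("top",p,d);h=cv2.cvtColor(p,cv2.COLOR_RGB2HSV)
o=W[...,:2]-BC;bx,by=o@BX,o@BY
m=(d>0)&(h[...,0]<22)&(h[...,1]>75)&(abs(bx)<.107)&(abs(by)<.06)&(W[...,2]<.06)
print("ladder z",np.percentile(W[m][:,2],[5,50,95,99]),np.percentile(bx[m],[1,99]),np.percentile(by[m],[1,99]))
dm=(d>0)&(h[...,0]>105)&(h[...,0]<125)&(h[...,1]>150)&(W[...,2]>.06)&(abs(bx)<.11)&(by>0)&(by<.14)
print("door",by[dm].max(),W[dm][:,2].max(),sense()["time_s"])
move_l(bp(0,.06,.32),R,feed=.25);move_l(bp(0,.165,.32),R,feed=.25)
move_l(bp(0,.165,.13),R,feed=.2,until_force=6);s=sense();print(s["position"],s["wrist_force"],s["finger_gap"],s["time_s"])
```

```text
0.024969687164768817
ladder z [0.01231442 0.02478675 0.03134195 0.03273051] [-0.07988198  0.08621675] [-0.0322664   0.02892569]
door 0.11054108796689108 0.35452771874019984 26.0083
[0.56921131 0.37728686 0.13157092] [-0.15508992 -0.01222158  0.23470083] 0.00014712297651889287 28.2083
```

Run:
```python
from h import *
R=down(BX);T=.005
def tip(t):
    c,s=np.cos(t),np.sin(t)
    if t>=np.pi/2: return .065-.144*c+.006*s+.011, .161-.026*(t-np.pi/2)/.35
    return .065-.119*c+.006*s+.011*s, .042+.119*s+.006*c
for t in np.r_[1.92,1.74,1.57,np.arange(1.45,.04,-.12)]:
    y,z=tip(t)
    hit=move_l(bp(0,y,z-T),R,feed=.12,until_force=20)
    if hit:print("hit",t,sense()["wrist_force"]);break
else:
    hit=move_l(bp(0,-.052,.034),R,feed=.03,until_force=8)
s=sense();print(hit,t,s["position"],s["wrist_force"],s["time_s"])
```

```text
True 0.13000000000000123 [0.54800932 0.16191919 0.04481782] [-1.63106393 -0.7231259   7.03494248] 33.2333
```

Run:
```python
from h import *
move_l(bp(0,-.052,.046),feed=.03); hit=move_l(bp(0,-.052,.036),feed=.02,until_force=12);print(hit,sense()["position"],sense()["wrist_force"])
c=sense()["position"];move_l([c[0],c[1],.30],feed=.2)
movep([.40,.45,.35],down(BX));sleep(.3)
for n in("scene","top"):
    snap(n,n+"7");p,d=[np.load(n+"7.npz")[k] for k in"pd"];W=cloud(n,p,d);h=cv2.cvtColor(p,cv2.COLOR_RGB2HSV)
    o=W[...,:2]-BC;bx,by=o@BX,o@BY
    b=(d>0)&(h[...,0]>105)&(h[...,0]<125)&(h[...,1]>150)&(abs(bx)<.09)
    for a,e in((-.064,-.047),(.045,.064)):
        k=b&(by>a)&(by<e)&(W[...,2]>.036);print(n,a,k.sum(),np.median(W[k][:,2]))
    cv2.imwrite(f"pics/{n}7.png",p[:,:,::-1])
print(sense()["time_s"])
```

```text
True [0.54746235 0.16125151 0.04485127] [-1.60014111 -0.01941569  5.79170443]
scene -0.064 473 0.04853133680438515
scene 0.045 579 0.04840868582996083
top -0.064 569 0.048400332957594494
top 0.045 533 0.04863735638031352
36.8083
```

View pics/scene7.png

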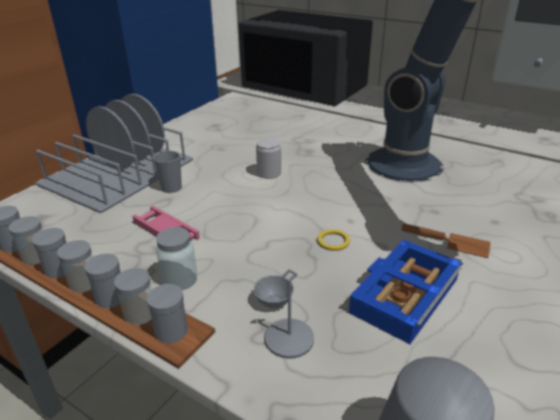

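View pics/top7.png

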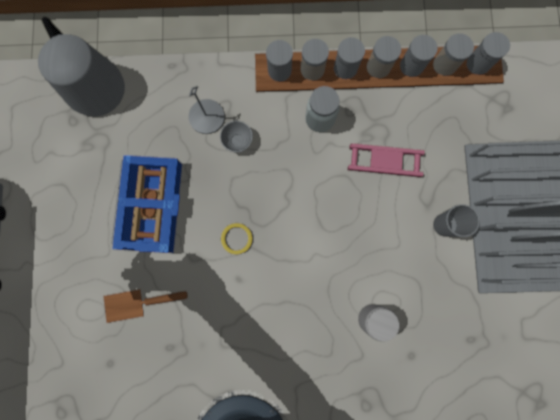

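Both views show the door shut, level at 48 mm along both long edges. The ladder lies under it with the wells up (top view (150,205)), and the bystanders are where they were. I'm handing the job in.

```bash
python3 -c "
from rig import *
print(finish_job())"
```

```text
the job is handed in; nothing more can be done
None
```

I turned the ladder over and laid it flat in the blue box with the wells up, then shut the door over it. The bystanders look unmoved in the last pictures, and I handed the job in at about 37 s; no verdict came back.

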